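# Seat a mower spindle hub in the V-block clamp

## Task

Stand the steel spindle hub with the brass neck upright on the steel bed of the green clamping fixture, between the sliding jaw and the V, and let go of it. Then push the sliding jaw by its red post so that the jaw slides the hub into the V until it sits centred against both faces; squeeze it there for a moment with about 15 N on the hub, never more than 20 N, and leave the jaw closed against it. Set the hub down gently and leave everything else on the bench where it is.

Things in the scene. Friction and masses are not known exactly. Their poses are not given: they have to be found in the camera images.
- hub: The part to be clamped, loose: a round steel body, 50 mm diameter and 45 mm high, with a brass neck on top, 30 mm diameter and 35 mm high (80 mm over all); 0.4 to 0.85 kg. Starts standing upright on the bench. Origin: centre of its underside; z up along its axis. The body is oiled and slippery; grip it by the neck, from above.
- fixture: Green base plate of the clamping fixture, bolted to the bench, 280 x 160 x 6 mm, its middle 12 mm along +x from the origin. Origin: on the bench surface, midway across. Its x axis is the direction in which the jaw pushes the hub, towards the V; z up. Bed, V faces, jaw and marks all stand on this plate.
- bed: Bright steel bed plate on the green base, 255 x 136 mm, 10 mm thick; its top, on which the hub must stand, is 16 mm above the bench. Its body origin is the same point as the fixture's origin.
- vface_left: The V's greased steel face on the fixture's +y side: an upright plate 70 mm long, 20 mm thick, standing 36 mm above the bed, at 45 degrees to the fixture's x axis. Its body origin is the same point as the fixture's origin. The two faces meet in an upright 90-degree corner at fixture x = 95 mm, y = 0, open towards fixture -x.
- vface_right: The V's other face, on the fixture's -y side, mirror image of the first. Its body origin is the same point as the fixture's origin.
- jaw: The sliding jaw: grey block 50 mm long, 70 mm wide, top 36 mm above the bed, with a white nylon pressing face, carrying a red post. Slides only along the fixture's x, 80 mm travel, and stays where it is left. Origin: middle of the lower edge of its pressing face, at bed height; wide open it is at fixture x = -30 mm; it starts there or up to 20 mm farther in.
- jaw_grip (a point): Grasp point on the red post, which stands up from the jaw: 20 mm along the fixture's x, 16 mm across (fixture y), from 36 mm to 82 mm above the bed. This point lies on the post's middle line, 30 mm behind the pressing face and 61 mm above the bed. Sliding the jaw takes about 4 N; any push beyond that goes into the hub. All is rigid: force rises steeply once the hub is home.
- seat (a point): Point on the bed where the centre of the hub's underside is when the hub touches both V faces: at fixture x = 59.6 mm, y = 0, z = 16 mm.
- jaw_closed (a point): Where the jaw's origin is when the jaw touches the seated hub: 25 mm from the seat, on fixture x = 34.6 mm, y = 0, z = 16 mm.
- pulley: Bystander: dark steel belt pulley lying flat, 68 mm diameter, 34 mm high. Origin: centre of its underside.
- bush: Bystander: copper-coloured bush standing on end, 48 mm outside and 30 mm inside diameter, 35 mm high. Origin: centre of its underside.
- wrench: Bystander: steel wrench lying flat on the right (-y) of the bench. Origin: middle of its underside.
- screwdriver: Bystander: screwdriver lying at the far side of the bench. Origin: middle of its underside.
- spray_can: Bystander: green can, 66 mm diameter, 190 mm high, upright on the right (-y). Origin: centre of its underside.
- bolt_jar: Bystander: low jar with a yellow cap, 70 mm diameter, 75 mm high, far right. Origin: centre of its underside.
- oil_bottle: Bystander: yellow bottle with a red cap, 60 mm diameter, 150 mm high, on the left (+y). Origin: centre of its underside.
Not all that is in view belongs to the job. What is shaped like the hub but orange or pink is not meant.

How it is judged:
By the outcome, as a careful person would: the job done as asked, in the order asked, and still so for the second after the job is handed in, with the robot touching nothing.
It also fails if it takes over 64 s, if anything falls off the work surface, if the arm or the gripper's body presses on something with over 40 N, if the wrist force passes 120 N, or if a joint passes its speed limit or range.

## Robot

A 6-joint arm with a two-finger parallel gripper is mounted at the origin on the work surface. World frame = base frame: x ahead of the robot, y to its left, z up, the work surface at z = 0. Lengths are in mm, angles in rad, forces in N, time in s.
With the tool pointing down it reaches from about 275 to 825 mm from the base axis. Payload 4.9 kg.
Tool frame: the origin (TCP) lies on the centre line of the jaws, within the pads' length; the fingertips stand 8 mm ahead of it and the grasp point (between the pads) lies 11 mm behind it; y points along the fingers, x is the direction in which the jaws open and shut, and the axes are right-handed (so a half turn about y gives the same grasp; the last joint's range is limited). The gripper opens to 85 mm and grips with 20 to 120 N. Pads are 22 mm wide; open, the fingers measure 114 mm over their backs; the gripper's body (76 mm by 85 mm) begins 54 mm behind the grasp point. The pads swing forward as they close: fully open they stand 13 mm farther back than shut.
Start: joints at [0.97, 0.326, -0.193, 1.052, 0, 1.437], TCP at [247.515, 491.177, 239.281] pointing down, gripper open.
Joint ranges: [-2.65, 2.65], [-0.97, 1.79], [-1.3, 1.35], [-1.93, 2.1], [-1.47, 1.37], [-3.14, 3.14]. Speed limits (rad/s): [2.57, 2.57, 3.14, 3.14, 3.14, 3.14].

## Interface

Orientations are given as [roll, pitch, yaw] about the fixed x, y, z axes, in that order (R = Rz(yaw) Ry(pitch) Rx(roll)).
In Python, from plant import manip, capture, camera_params gives the robot as it stands.
- The arm moves only by the tool servo_tool, never from a script. Its argument "targets" is a list of rows, each a list of 5 numbers: the opening, from -1 (shut) to 1 (fully open), so that 0 is half open, then the shift along the tool's x, y, z in cm, then the turn about the tool's y in rad. In form: [[jaw, x, y, z, turn], ...]. A call has 1 to 20 rows; each row shifts and turns the commanded pose from where the row before left it, along the tool's axes as they then stand; what a row does not reach is not made up. A row lasts 1/10 s, in which the tool goes at most 50 mm and 8.59 degrees, less where a joint would pass 70% of its speed; a pose out of reach is approached as far as the arm can. A call is refused whole if a number of a shift passes 5 or a number of a turn 0.15, either way. A call with a gripper value outside its range is refused whole. The fingers move at their own pace and stop on an object; the grip force is fixed at half the most. Time passes only in rows, so rows that do not move let the fingers close. It gives the time, the measured TCP pose, the force and the opening at its end, in the units of the state.
- manip.observe(): the state, without advancing time (a new reading comes with each control period).
- capture(name): name is "scene" or "top" or "wrist"; returns the picture (480x640x3 uint8, red, green, blue); there is no depth.
- camera_params(name): a dict with "fx", "fy", "cx", "cy" (pixels), "T" (4x4, takes a point from camera to world coordinates). Camera axes: x right, y up, looking along -z (the intrinsics and any distortion apply to the point x, -y, -z); pixel columns grow to the right and rows downward; lengths in mm; the calibration is good to about 2 mm. A picture is of the moment at which its call begins: read the wrist's pose just before it. camera_params takes no time and is no camera call; for the wrist camera it gives the pose at the moment of the call.
- manip.hand_in(): hands the job in, once; it reports no verdict.
The state is a dict: "time": time; "joint_pos": joint angles; "qvel": joint speeds; "joint_efforts": joint torques, N m; "tool_pos": TCP position; "ee_rot": TCP orientation; "ft_force": force on the tool from outside, world axes, zero at the start; "ft_torque": the same for the moment, N m; "opening": finger opening in mm.
Only numpy, scipy, OpenCV 4.12 (cv2) and the standard library are available. Lean on these libraries where they do the work, as an engineer would, in place of code of your own. Each camera call takes 0.05 s, during which the arm holds its last target. There are 200 camera calls.

## Working session

There is one attempt and no reset: what is moved stays moved. The work goes in short steps, Python scripts to look and compute and a tool call to move; the robot and the scene stay as the last step left them, time stands still between calls to the robot, and variables do not carry over. Pictures are saved under pics/ and viewed, about 8 in all and at most 12, crops included, and the job is handed in when it is done.

Besides the shell and the picture viewer there is one more tool, called after "Call:" as name([rows], argument=value, ...), one row to a line, values as JSON. servo_tool: Moves the arm, as the interface text tells. Its arguments: {"type":"object","properties":{"targets":{"type":"array"}},"required":["targets"]}

```bash
mkdir -p pics; ls; python3 - <<'E'
from plant import manip, capture, camera_params
import cv2,numpy as np
s=manip.observe(); print({k:np.round(v,3) for k,v in s.items()})
for n in("top","scene"):
    im=capture(n); cv2.imwrite(f"pics/{n}0.png",im[:,:,::-1]); p=camera_params(n); print(n,{k:np.round(v,3) for k,v in p.items()})
E
```

```text
pics
{'time': np.float64(0.0), 'joint_pos': array([ 0.97 ,  0.327, -0.194,  1.052,  0.   ,  1.437]), 'qvel': array([ 0.002,  0.   , -0.001,  0.   , -0.   , -0.   ]), 'joint_efforts': array([ 1.0000e-03, -4.4340e+01,  2.6244e+01,  1.6000e-02, -0.0000e+00,
       -0.0000e+00]), 'tool_pos': array([247.185, 490.696, 238.489]), 'ee_rot': array([-1.571,  0.002,  1.104]), 'ft_force': array([-1.098,  1.327, -0.002]), 'ft_torque': array([-0.037,  0.041, -0.022]), 'opening': np.float64(85.33)}
top {'fx': np.float64(436.466), 'fy': np.float64(436.466), 'cx': np.float64(321.029), 'cy': np.float64(234.047), 'T': array([[ 9.400000e-02,  9.730000e-01, -2.110000e-01,  3.211060e+02],
       [-9.960000e-01,  9.200000e-02, -1.600000e-02, -1.593200e+01],
       [ 4.000000e-03,  2.120000e-01,  9.770000e-01,  1.262678e+03],
       [ 0.000000e+00,  0.000000e+00,  0.000000e+00,  1.000000e+00]])}
scene {'fx': np.float64(541.711), 'fy': np.float64(541.711), 'cx': np.float64(312.927), 'cy': np.float64(236.312), 'T': array([[-5.220000e-01, -5.260000e-01,  6.710000e-01,  1.501967e+03],
       [ 8.530000e-01, -3.370000e-01,  3.990000e-01,  5.582210e+02],
       [ 1.600000e-02,  7.810000e-01,  6.250000e-01,  9.650190e+02],
       [ 0.000000e+00,  0.000000e+00,  0.000000e+00,  1.000000e+00]])}
```

View pics/top0.png

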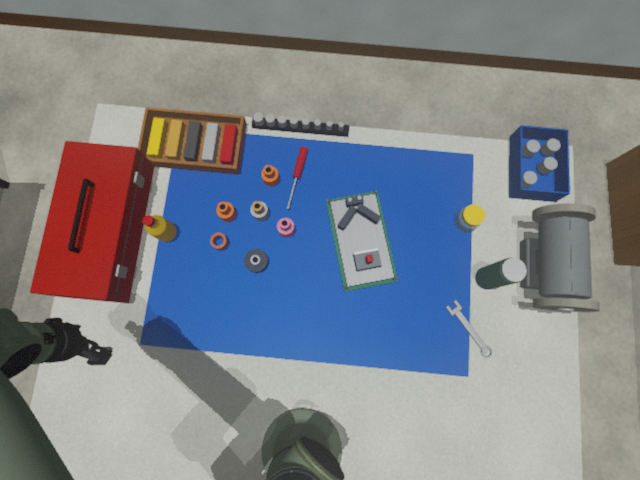

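View pics/scene0.png

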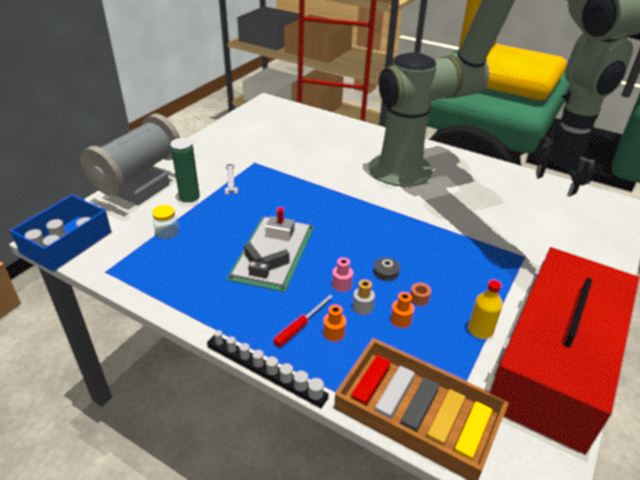

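Top view: the hub-shaped candidates are orange (270,174), orange (225,211), pink (286,227) and bare steel with a brass neck (259,210). Only the last fits. In the scene view it is at (364,296). The fixture has its V around (355,205) and its red post at (369,259).

```bash
cat > h.py <<'E'
from plant import manip, capture, camera_params
import cv2,numpy as np
def ray(p,uv,z):
    uv=np.atleast_2d(np.asarray(uv,float)); T=p["T"]
    d=np.c_[(uv[:,0]-p["cx"])/p["fx"],-(uv[:,1]-p["cy"])/p["fy"],-np.ones(len(uv))]@T[:3,:3].T
    o=T[:3,3]; return o[:2]+d[:,:2]*((z-o[2])/d[:,2])[:,None]
def proj(p,X):
    X=np.atleast_2d(X); c=(X-p["T"][:3,3])@p["T"][:3,:3]
    return np.c_[p["cx"]+p["fx"]*c[:,0]/-c[:,2],p["cy"]-p["fy"]*c[:,1]/-c[:,2]]
def mask(im,lo,hi):
    return cv2.inRange(cv2.cvtColor(im,cv2.COLOR_RGB2HSV),lo,hi)
def cut(m,x0,y0,x1,y1):
    o=np.zeros_like(m);o[y0:y1,x0:x1]=m[y0:y1,x0:x1];return o
def cen(m):
    k=cv2.moments(m,True);return k["m10"]/k["m00"],k["m01"]/k["m00"],k["m00"]
E
python3 - <<'E'
from h import *
S={n:cv2.imread(f"pics/{n}0.png")[:,:,::-1].copy() for n in("top","scene")}
P={n:camera_params(n) for n in S}
for n,gb,rb,hb in(("top",(315,180,410,300),(355,245,382,272),(246,198,272,222)),("scene",(220,200,325,295),(270,203,290,226),(350,276,380,316))):
    im,p=S[n],P[n]
    g=cut(mask(im,(45,70,30),(90,255,255)),*gb)
    pts=np.argwhere(g)[:,::-1]
    w=ray(p,pts,6.).astype(np.float32); r=cv2.minAreaRect(w); print(n,"base",len(pts),r)
    m=cut(mask(im,(0,120,60),(8,255,255))|mask(im,(172,120,60),(180,255,255)),*rb); c=cen(m); print("post",c,ray(p,c[:2],98-23), "top",ray(p,c[:2],98))
    b=cut(mask(im,(12,70,60),(32,255,255)),*hb); c=cen(b); print("neck",c,ray(p,c[:2],80),ray(p,c[:2],62))
t=S["top"][150:280,200:410]; s=S["scene"][200:345,230:440]
a=cv2.resize(t,(800,495)); cv2.imwrite("pics/crop.png",np.vstack([cv2.resize(t,(480,297)),cv2.resize(s,(480,303))])[:,:,::-1])
E
```

```text
top base 702 ((587.5535888671875, -112.96441650390625), (275.6955871582031, 156.4078369140625), 16.153738021850586)
post (369.15384615384613, 258.05128205128204, 39.0) [[ 523.2848988  -134.43447728]] top [[ 519.36960956 -132.1396231 ]]
neck (257.0, 206.34782608695653, 69.0) [[639.30196185 190.26882522]] [[644.14479981 193.40714477]]
scene base 512 ((588.6220092773438, -112.52706909179688), (273.1476745605469, 156.52838134765625), 16.324371337890625)
post (279.6818181818182, 215.3939393939394, 66.0) [[ 516.42614045 -134.81363659]] top [[ 541.89464634 -116.90412528]]
neck (364.3809523809524, 289.0238095238095, 168.0) [[654.40834986 197.87924056]] [[637.17022679 190.55040672]]
```

View pics/crop.png

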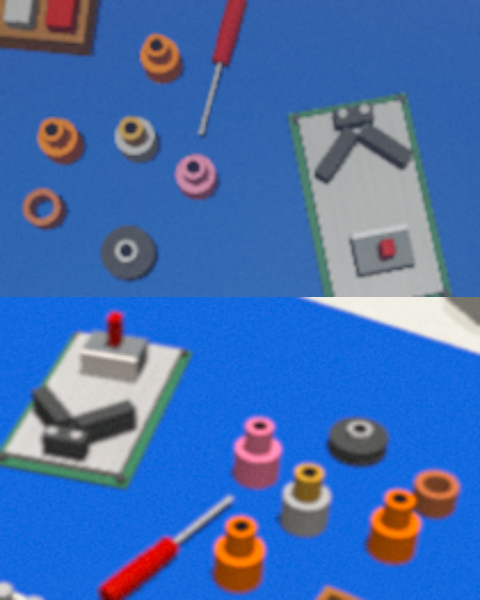

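The crop confirms it: grey body with a brass neck, at crop-top (135,137) and crop-scene (306,500). The fixture agrees across both views, mid ≈ (588,-113), yaw 16.2°.

```bash
cat >> h.py <<'E'
def plan(xy,z,yaw=None):
    "total shift (cm) in present tool axes, turn about tool y afterwards"
    s=manip.observe(); y0=s["ee_rot"][2]; d=np.r_[xy,z]-s["tool_pos"]
    sh=np.array([d[0]*np.cos(y0)+d[1]*np.sin(y0),-d[2],-d[0]*np.sin(y0)+d[1]*np.cos(y0)])/10
    print("t",round(float(s["time"]),2),"pos",np.round(s["tool_pos"],1),"rot",np.round(s["ee_rot"],3),"F",np.round(s["ft_force"],1),"op",round(float(s["opening"]),1),"shift cm",np.round(sh,2),"turn",None if yaw is None else np.round(y0-yaw,3))
E
python3 - <<'E'
from h import *
p=camera_params("top");q=camera_params("scene")
for n,a in dict(pink=(286,227),or1=(225,211),or2=(270,174),bush=(219,241),pulley=(256,261),hub=(259,210)).items(): print(n,ray(p,a,25))
plan((640,191),170,1.1)
E
```

```text
pink [[600.17303382 108.09354291]]
or1 [[631.16261392 291.46982923]]
or2 [[757.3806193  173.69315707]]
bush [[540.59507458 296.14575563]]
pulley [[492.74759735 182.48461266]]
hub [[643.61453808 192.63149988]]
t 0.1 pos [247.2 490.7 238.6] rot [-1.571  0.002  1.104] F [-0.6  0.6 -0.2] op 85.7 shift cm [ -9.09   6.86 -48.56] turn 0.004
```

Call:
servo_tool([
  [1, -0.8, 0.2, -4.4, 0],
  [1, -0.8, 0.2, -4.4, 0],
  [1, -0.8, 0.2, -4.4, 0],
  [1, -0.8, 0.2, -4.4, 0],
  [1, -0.8, 0.2, -4.4, 0],
  [1, -0.8, 0.5, -4.4, 0],
  [1, -0.8, 0.6, -4.4, 0],
  [1, -0.8, 0.6, -4.4, 0],
  [1, -0.8, 0.6, -4.4, 0],
  [1, -0.9, 0.7, -4.4, 0],
  [1, -0.9, 0.7, -4.4, 0],
  [0.3, 0, 0, 0, -0.15],
  [0.3, 0, 0, 0, -0.15],
  [0.3, 0, 0, 0, -0.15],
  [0.3, 0, 0, 0, -0.15],
  [0.3, 0, 0, 0, -0.15],
  [0.3, 0, 0, 0, 0],
  [0.3, 0, 0, 0, 0],
])

```text
time: 1.9
tool_pos: [639.0, 192.9, 191.8]
ee_rot: [-1.57, -0.0, 1.851]
ft_force: [-0.2, 0.5, -0.9]
opening: 55.9
```

```bash
python3 - <<'E'
from h import *
plan((641,192),110,1.854)
p=camera_params("wrist"); im=capture("wrist"); cv2.imwrite("pics/w1.png",im[:,:,::-1])
print(np.round(p["T"],2),p["fx"],p["cx"],p["cy"]); print(proj(p,[[641,192,80],[641,192,0]]))
E
```

```text
t 1.9 pos [639.  192.9 191.8] rot [-1.57  -0.     1.851] F [-0.2  0.5 -0.9] op 55.9 shift cm [-0.14  8.18 -0.17] turn -0.003
[[-2.8000e-01 -9.1000e-01 -2.9000e-01  5.6322e+02]
 [ 9.6000e-01 -2.6000e-01 -8.0000e-02  1.7013e+02]
 [-0.0000e+00 -3.1000e-01  9.5000e-01  3.2660e+02]
 [ 0.0000e+00  0.0000e+00  0.0000e+00  1.0000e+00]] 358.5235492160425 316.7746479007991 238.60698095788018
[[316.06313914 240.64162783]
 [316.22642372 214.03709552]]
```

View pics/w1.png

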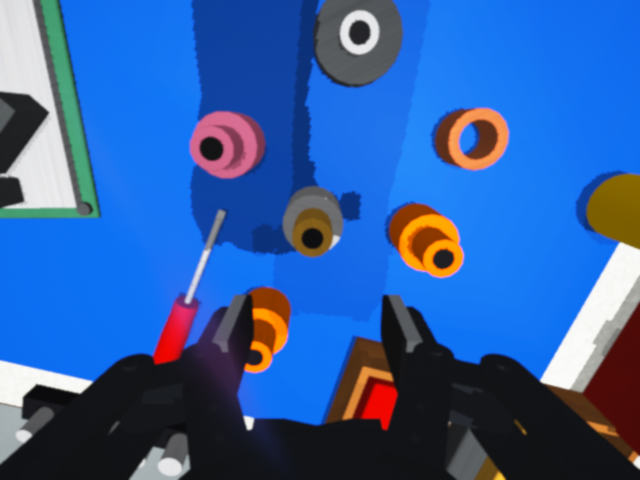

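The wrist view shows the hub's neck top with its bore at (312,238). Pink is at (211,148), oranges at (443,258) and (256,357).

```bash
python3 - <<'E'
from h import *
p=camera_params("wrist"); im=cv2.imread("pics/w1.png")[:,:,::-1].copy()
m=cut((im.max(2)<45).astype(np.uint8),298,225,328,252); c=cen(m); print("bore",c,ray(p,c[:2],80))
b=cut(mask(im,(12,90,40),(32,255,255)),285,200,345,262); x,y,w,h=cv2.boundingRect(b); print("neck box",x,y,w,h)
plan(ray(p,c[:2],80)[0],58,1.854)
E
```

```text
bore (311.92691029900334, 238.03986710963454, 301.0) [[640.04043636 188.61869798]]
neck box 292 208 41 48
t 1.95 pos [639. 193. 192.] rot [-1.57  -0.     1.851] F [0.6 0.2 0.1] op 55.3 shift cm [-0.45 13.4   0.02] turn -0.003
```

Call:
servo_tool([
  [0.3, -0.4, 3, 0, 0],
  [0.3, 0, 3, 0, 0],
  [0.3, 0, 3, 0, 0],
  [0.3, 0, 2, 0, 0],
  [0.3, 0, 1.4, 0, 0],
  [0.3, 0, 1, 0, 0],
  [0.3, 0, 0, 0, 0],
  [-0.2, 0, 0, 0, 0],
  [-0.6, 0, 0, 0, 0],
  [-1, 0, 0, 0, 0],
  [-1, 0, 0, 0, 0],
  [-1, 0, 0, 0, 0],
  [-1, 0, 0, 0, 0],
  [-1, 0, 0, 0, 0],
  [-1, 0, 0, 0, 0],
])

```text
time: 3.45
tool_pos: [641.4, 189.5, 59.8]
ee_rot: [-1.573, 0.0, 1.854]
ft_force: [-0.1, -0.2, 5.1]
opening: 28.1
```

```bash
python3 - <<'E'
from h import *
plan((640,189),58,1.854); print(manip.observe()["ft_torque"])
E
```

```text
t 3.45 pos [641.4 189.5  59.8] rot [-1.573  0.     1.854] F [-0.1 -0.2  5.1] op 28.1 shift cm [-0.01  0.18  0.15] turn 0.0
[ 0.05719908  0.06898179 -0.05183734]
```

Call:
servo_tool([
  [-1, 0, -0.3, 0, 0],
  [-1, 0, -0.8, 0, 0],
  [-1, 0, -1.5, 0, 0],
  [-1, 0, -2, 0, 0],
  [-1, 0, -2, 0, 0],
  [-1, 0, -2, 0, 0],
  [-1, 0, -2, 0, 0],
  [-1, 0, -1, 0, 0],
  [-1, 0, -0.4, 0, 0],
  [-1, 0, 0, 0, 0],
  [-1, 0, 0, 0, 0],
])

```text
time: 4.55
tool_pos: [639.6, 189.0, 177.2]
ee_rot: [-1.569, -0.0, 1.854]
ft_force: [-0.4, -0.3, -5.3]
opening: 28.4
```

Call:
servo_tool([
  [-1, -0.5, 0, 0.2, 0],
  [-1, -1, 0, 0.5, 0],
  [-1, -2, 0, 0.9, 0],
  [-1, -2.5, 0, 1.1, 0],
  [-1, -2.5, 0, 1.1, 0],
  [-1, -2.5, 0, 1.1, 0],
  [-1, -2.5, 0, 1.1, 0],
  [-1, -2.5, 0, 1.1, 0],
  [-1, -2.5, 0, 1.1, 0],
  [-1, -2.5, 0, 1.1, 0],
  [-1, -2.5, 0, 1.1, 0],
  [-1, -2, 0, 0.9, 0],
  [-1, -1.5, 0, 0.5, 0],
  [-1, -0.7, 0, 0.3, 0],
  [-1, -0.3, 0, 0.1, 0],
  [-1, 0, 0, 0, 0],
  [-1, 0, 0, 0, 0],
  [-1, 0, 0, 0, 0],
])

```text
time: 6.35
tool_pos: [601.6, -112.8, 178.3]
ee_rot: [-1.571, -0.0, 1.855]
ft_force: [-0.9, 0.3, -4.2]
opening: 28.4
```

```bash
python3 - <<'E'
from h import *
plan((600.6,-109),170,1.854); print(manip.observe()["ft_torque"])
p=camera_params("wrist"); im=capture("wrist"); cv2.imwrite("pics/w2.png",im[:,:,::-1]); np.save("w2T.npy",p["T"])
o=np.array([576.6,-116]);a=np.radians(16.25);u=np.array([np.cos(a),np.sin(a)])
for f,z in((-60,98),(95,52),(-30,52)): print(f,proj(p,[[*(o+f*u),z]]))
E
```

```text
t 6.35 pos [ 601.6 -112.8  178.3] rot [-1.571 -0.     1.855] F [-0.9  0.3 -4.2] op 28.4 shift cm [ 0.39  0.83 -0.02] turn 0.001
[-0.00951914 -0.03779982 -0.00243161]
-60 [[325.56468069 112.6906588 ]]
95 [[322.55803516 314.38206991]]
-30 [[323.67107586 159.010976  ]]
```

View pics/w2.png

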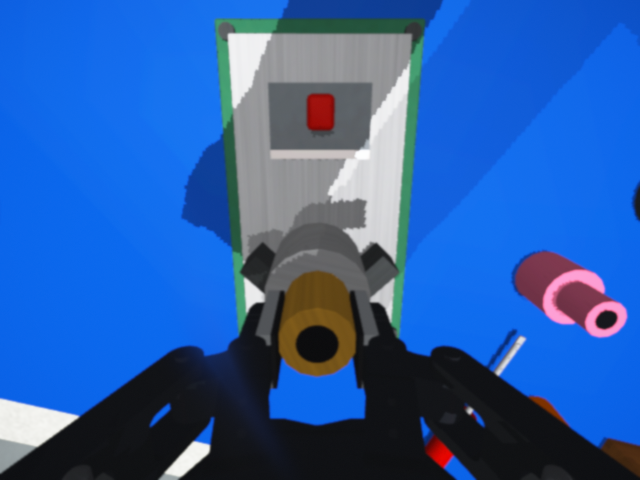

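The wrist view shows the hub held by its neck (top at (317,343)). The red post top is at (320,112), the white pressing face at (320,154), and the V ends are at (258,262) and (380,262).

```bash
python3 - <<'E'
from h import *
p=camera_params("wrist"); p["T"]=np.load("w2T.npy"); im=cv2.imread("pics/w2.png")[:,:,::-1].copy()
m=cut(mask(im,(0,150,60),(8,255,255))|mask(im,(172,150,60),(180,255,255)),295,85,345,135)
x,y,w,h=cv2.boundingRect(m); print(x,y,w,h)
pc=ray(p,cen(m)[:2],98)[0]; print("post",pc)
g=mask(im,(45,70,20),(90,255,255)); L=[];R=[]
for r in range(35,250,5):
    c=np.where(g[r,200:440])[0]+200
    a=c[c<270];b=c[c>370]
    if len(a) and len(b): L.append((a.min()-.5,r));R.append((b.max()+.5,r))
L,R=ray(p,L,6),ray(p,R,6)
for Q in(L,R):
    vx,vy,x0,y0=cv2.fitLine(Q.astype(np.float32),cv2.DIST_HUBER,0,.01,.01).ravel(); print("edge",np.degrees(np.arctan(vy/vx)),x0,y0)
a=np.radians(16.25);n=np.array([-np.sin(a),np.cos(a)]);u=np.array([np.cos(a),np.sin(a)])
print("lat L,R",np.median(L@n),np.median(R@n),"post",pc@n,"toolbase",np.array([576.6,-116])@n,"hub tcp",manip.observe()["tool_pos"][:2]@n, "post along",(pc-[576.6,-116])@u)
t=ray(p,[(c,18.5) for c in(240,320,400)],6); print("rear edge along",(t-[576.6,-116])@u)
hubw=ray(p,[(270,149.5),(370,149.5),(270,159),(370,159)],52);print("face", (hubw-[576.6,-116])@u,hubw@n)
E
```

```text
307 94 27 36
post [ 519.27611096 -135.96817772]
edge 16.309992 562.5537 -205.17099
edge 16.24554 518.30255 -54.136787
lat L,R -354.39204791222704 -197.01379410610076 post -275.8447513596132 toolbase -272.7151925990378 hub tcp -276.7423081053353 post along -60.621466803683695
rear edge along [-129.0573971  -129.14508624 -129.23278289]
face [-36.54900746 -36.6475339  -29.9545908  -30.05350849] [-310.75880914 -239.96383606 -311.01338246 -239.65428843]
```

Call:
servo_tool([
  [-1, 0.1, 0.8, 0, 0],
  [-1, 0, 2, 0, 0],
  [-1, 0, 2, 0, 0],
  [-1, 0, 2, 0, 0],
  [-1, 0, 1.6, 0, 0],
  [-1, 0, 0.8, 0, 0],
  [-1, 0, 0.3, 0, 0],
  [-1, 0, 0.1, 0, 0],
  [-1, 0, 0, 0, 0],
  [-1, 0, 0, 0, 0],
])

```text
time: 7.4
tool_pos: [601.8, -113.0, 83.2]
ee_rot: [-1.572, 0.001, 1.854]
ft_force: [-0.1, -0.7, -4.6]
opening: 28.2
```

Call:
servo_tool([
  [-1, 0.1, 0.2, 0, 0],
  [-1, 0, 0.15, 0, 0],
  [-1, 0, 0.1, 0, 0],
  [-1, 0, 0.05, 0, 0],
  [-1, 0, 0.05, 0, 0],
  [-1, 0, 0, 0, 0],
  [-1, 0, 0, 0, 0],
])

```text
time: 8.1
tool_pos: [600.9, -111.9, 76.8]
ee_rot: [-1.571, -0.0, 1.854]
ft_force: [0.1, 1.0, -5.2]
opening: 28.5
```

Call:
servo_tool([
  [-1, 0, 0.04, 0, 0],
  [-1, 0, 0.04, 0, 0],
  [-1, 0, 0, 0, 0],
])

```text
time: 8.4
tool_pos: [600.9, -111.9, 75.9]
ee_rot: [-1.571, 0.0, 1.854]
ft_force: [-0.2, 0.1, -4.8]
opening: 28.3
```

Call:
servo_tool([
  [-1, 0, 0.04, 0, 0],
  [-1, 0, 0.03, 0, 0],
  [-1, 0, 0, 0, 0],
])

```text
time: 8.7
tool_pos: [601.1, -111.9, 75.8]
ee_rot: [-1.571, 0.0, 1.854]
ft_force: [-1.8, 1.3, 0.5]
opening: 28.0
```

The force rose from -5 to about +0.5 N, so the bed carries the hub. Releasing.

Call:
servo_tool([
  [-0.2, 0, 0, 0, 0],
  [0, 0, 0, 0, 0],
  [0.3, 0, 0, 0, 0],
  [0.4, 0, 0, 0, 0],
  [0.4, 0, 0, 0, 0],
  [0.4, 0, -0.5, 0, 0],
  [0.4, 0, -2, 0, 0],
  [0.4, 0, -3, 0, 0],
  [0.4, 0, -4, 0, 0],
  [0.4, 0, -2, 0, 0],
  [0.4, 0, -0.5, 0, 0],
  [0.4, 0, 0, 0, 0],
])

```text
time: 9.9
tool_pos: [601.2, -112.0, 195.9]
ee_rot: [-1.572, 0.001, 1.854]
ft_force: [-0.1, 0.6, 0.5]
opening: 59.8
```

```bash
python3 - <<'E'
from h import *
p=camera_params("wrist"); im=capture("wrist"); cv2.imwrite("pics/w3.png",im[:,:,::-1])
plan((519.8,-135.5),160,1.854)
E
```

```text
t 9.95 pos [ 600.5 -111.7  194.6] rot [-1.57  -0.     1.854] F [ 0.5 -1.  -0.1] op 59.7 shift cm [-0.03  3.46  8.41] turn -0.0
```

View pics/w3.png

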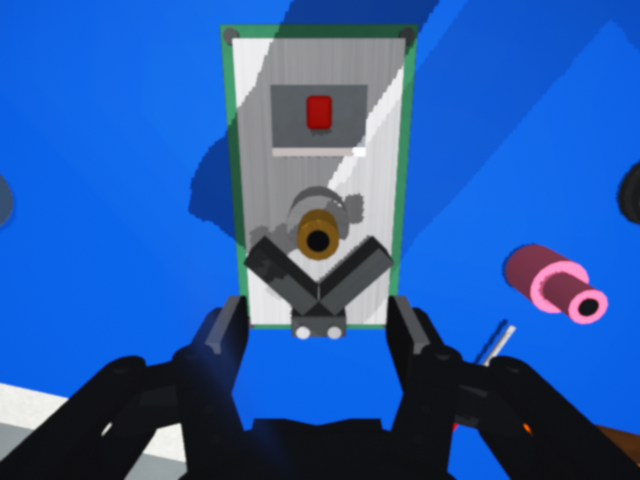

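The hub stands upright and centred (neck bore at (317,240)) between the pressing face (320,151) and the V corner (318,285). Next I go to the post, top at (319,112).

Call:
servo_tool([
  [0.3, 0, 0, 1, 0],
  [0.2, 0, 0, 2, 0],
  [0.2, 0, 0, 2.4, 0],
  [0.2, 0, 0, 2, 0],
  [0.2, 0, 0, 1, 0],
  [0.2, 0, 0, 0, 0],
  [0.2, 0, 2, 0, 0],
  [0.2, 0, 3, 0, 0],
  [0.2, 0, 3, 0, 0],
  [0.2, 0, 2.4, 0, 0],
  [0.2, 0, 1.4, 0, 0],
  [0.2, 0, 0.5, 0, 0],
  [0.2, 0, 0, 0, 0],
  [0.2, 0, 0, 0, 0],
])

```text
time: 11.35
tool_pos: [521.0, -135.5, 72.8]
ee_rot: [-1.572, 0.001, 1.854]
ft_force: [-0.4, 0.0, 0.2]
opening: 51.1
```

```bash
python3 - <<'E'
from h import *
plan((519.5,-135.6),70,1.854)
p=camera_params("wrist"); im=capture("wrist"); cv2.imwrite("pics/w4.png",im[:,:,::-1])
m=mask(im,(0,150,50),(8,255,255))|mask(im,(172,150,50),(180,255,255))
n,l,st,c=cv2.connectedComponentsWithStats(m); i=[i for i in range(1,n) if st[i,4]>300]; print(st[i]); print(proj(p,[[*manip.observe()["tool_pos"][:2],98]]))
E
```

```text
t 11.35 pos [ 521.  -135.5   72.8] rot [-1.572e+00  1.000e-03  1.854e+00] F [-0.4  0.   0.2] op 51.1 shift cm [0.03 0.28 0.15] turn 0.0
[[ 299  277   43   94 3668]]
[[318.96257098 355.53046053]]
```

View pics/w4.png

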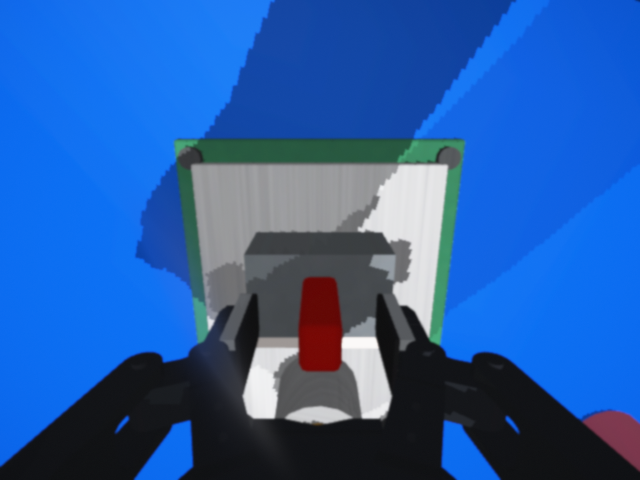

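The post is between the fingers (top face at rows 322-371, col 320; finger gap centre at col 318). Gripping it.

Call:
servo_tool([
  [0.2, 0, 0, 0.2, 0],
  [-0.3, 0, 0, 0, 0],
  [-0.6, 0, 0, 0, 0],
  [-0.8, 0, 0, 0, 0],
  [-1, 0, 0, 0, 0],
  [-1, 0, 0, 0, 0],
  [-1, 0, 0, 0, 0],
  [-1, 0, 0, 0, 0],
])

```text
time: 12.2
tool_pos: [518.2, -135.1, 72.8]
ee_rot: [-1.571, -0.001, 1.854]
ft_force: [-1.7, 3.7, 5.4]
opening: 15.3
```

Call:
servo_tool([
  [-1, 0, 0, -0.2, 0],
  [-1, 0, 0, -0.3, 0],
  [-1, 0, 0, -0.4, 0],
  [-1, 0, 0, -0.4, 0],
  [-1, 0, 0, -0.4, 0],
  [-1, 0, 0, -0.3, 0],
  [-1, 0, 0, -0.3, 0],
  [-1, 0, 0, -0.2, 0],
  [-1, 0, 0, -0.1, 0],
  [-1, 0, 0, -0.1, 0],
  [-1, 0, 0, -0.1, 0],
  [-1, 0, 0, -0.1, 0],
  [-1, 0, 0, -0.1, 0],
  [-1, 0, 0, -0.1, 0],
  [-1, 0, 0, -0.1, 0],
])

```text
time: 13.7
tool_pos: [547.6, -126.6, 72.9]
ee_rot: [-1.569, -0.001, 1.854]
ft_force: [-6.1, 1.9, 8.0]
opening: 14.9
```

Call:
servo_tool([
  [-1, 0, 0, -0.15, 0],
  [-1, 0, 0, -0.15, 0],
  [-1, 0, 0, -0.15, 0],
  [-1, 0, 0, -0.15, 0],
  [-1, 0, 0, -0.15, 0],
  [-1, 0, 0, -0.15, 0],
  [-1, 0, 0, -0.15, 0],
  [-1, 0, 0, -0.15, 0],
  [-1, 0, 0, -0.15, 0],
  [-1, 0, 0, -0.15, 0],
  [-1, 0, 0, -0.15, 0],
  [-1, 0, 0, -0.15, 0],
  [-1, 0, 0, -0.1, 0],
  [-1, 0, 0, -0.1, 0],
])

```text
time: 15.1
tool_pos: [566.8, -121.0, 72.9]
ee_rot: [-1.569, -0.001, 1.854]
ft_force: [-6.2, 2.3, 8.4]
opening: 15.2
```

```bash
python3 - <<'E'
from h import *
a=np.radians(16.25);u=np.array([np.cos(a),np.sin(a)])
plan((581.5,-116),72,1.854); s=manip.observe(); print("travel",(s["tool_pos"][:2]-[518.2,-135.1])@u,"push",-s["ft_force"][:2]@u)
E
```

```text
t 15.1 pos [ 566.8 -121.    72.9] rot [-1.569e+00 -1.000e-03  1.854e+00] F [-6.2  2.3  8.4] op 15.2 shift cm [ 0.07  0.09 -1.55] turn 0.0
travel 50.585747255675386 push 5.322565919312509
```

Call:
servo_tool([
  [-1, 0, 0, -0.1, 0],
  [-1, 0, 0, -0.1, 0],
  [-1, 0, 0, -0.1, 0],
  [-1, 0, 0, -0.1, 0],
  [-1, 0, 0, -0.1, 0],
  [-1, 0, 0, -0.1, 0],
  [-1, 0, 0, -0.1, 0],
  [-1, 0, 0, -0.1, 0],
  [-1, 0, 0, -0.1, 0],
  [-1, 0, 0, -0.1, 0],
  [-1, 0, 0, -0.05, 0],
  [-1, 0, 0, 0, 0],
])

```text
time: 16.3
tool_pos: [577.0, -118.0, 72.9]
ee_rot: [-1.569, -0.001, 1.854]
ft_force: [-5.6, 0.8, 7.9]
opening: 15.2
```

```bash
cat > f.py <<'E'
from h import *
a=np.radians(16.25);u=np.array([np.cos(a),np.sin(a)]);n=np.array([-u[1],u[0]])
s=manip.observe(); print(s["time"],"travel",(s["tool_pos"][:2]-[518.2,-135.1])@u,"push",-s["ft_force"][:2]@u,"lat",s["ft_force"][:2]@n)
E
python3 f.py
```

```text
16.3 travel 61.22337780251886 push 5.127716924871908 lat 2.3499294257985524
```

Call:
servo_tool([
  [-1, 0, 0, -0.05, 0],
  [-1, 0, 0, -0.04, 0],
  [-1, 0, 0, 0, 0],
])

```text
time: 16.6
tool_pos: [577.8, -117.8, 72.9]
ee_rot: [-1.569, -0.001, 1.854]
ft_force: [-5.2, 1.1, 8.6]
opening: 15.0
```

Call:
servo_tool([
  [-1, 0, 0, -0.02, 0],
  [-1, 0, 0, -0.02, 0],
  [-1, 0, 0, 0, 0],
])

```text
time: 16.9
tool_pos: [578.1, -117.7, 72.9]
ee_rot: [-1.569, -0.001, 1.854]
ft_force: [-5.9, 0.9, 8.1]
opening: 15.6
```

Call:
servo_tool([
  [-1, 0, 0, -0.02, 0],
  [-1, 0, 0, -0.02, 0],
  [-1, 0, 0, 0, 0],
])

```text
time: 17.2
tool_pos: [578.3, -117.6, 72.9]
ee_rot: [-1.568, -0.001, 1.854]
ft_force: [-7.1, 1.5, 9.4]
opening: 15.1
```

Call:
servo_tool([
  [-1, 0, 0, -0.02, 0],
  [-1, 0, 0, 0, 0],
])

```text
time: 17.4
tool_pos: [578.3, -117.6, 72.9]
ee_rot: [-1.568, -0.001, 1.854]
ft_force: [-7.4, 0.7, 8.9]
opening: 15.2
```

Call:
servo_tool([
  [-1, 0, 0, -0.02, 0],
  [-1, 0, 0, 0, 0],
])

```text
time: 17.6
tool_pos: [578.4, -117.6, 72.9]
ee_rot: [-1.568, -0.001, 1.854]
ft_force: [-7.8, 0.8, 8.8]
opening: 15.5
```

Call:
servo_tool([
  [-1, 0, 0, -0.02, 0],
  [-1, 0, 0, -0.02, 0],
  [-1, 0, 0, 0, 0],
])

```text
time: 17.9
tool_pos: [578.8, -117.5, 72.9]
ee_rot: [-1.568, -0.001, 1.854]
ft_force: [-8.0, 1.3, 8.3]
opening: 15.1
```

```bash
python3 f.py
```

```text
17.9 travel 63.119866346704846 push 7.354764518752594 lat 3.455481551602301
```

Call:
servo_tool([
  [-1, 0, 0, -0.02, 0],
  [-1, 0, 0, -0.02, 0],
  [-1, 0, 0, 0, 0],
])

```text
time: 18.2
tool_pos: [578.9, -117.5, 72.9]
ee_rot: [-1.567, -0.001, 1.854]
ft_force: [-8.2, 1.2, 10.2]
opening: 15.2
```

```bash
python3 f.py
```

```text
18.2 travel 63.18774908362773 push 7.54628503190766 lat 3.4826895878670765
```

Call:
servo_tool([
  [-1, 0, 0, -0.02, 0],
  [-1, 0, 0, -0.02, 0],
  [-1, 0, 0, 0, 0],
])

```text
time: 18.5
tool_pos: [578.9, -117.4, 72.9]
ee_rot: [-1.566, -0.001, 1.854]
ft_force: [-9.8, -0.8, 11.0]
opening: 15.4
```

```bash
python3 f.py
```

```text
18.5 travel 63.185958282050905 push 9.602249788611395 lat 1.9983244653226027
```

Call:
servo_tool([
  [-1, 0, 0, -0.02, 0],
  [-1, 0, 0, -0.02, 0],
  [-1, 0, 0, 0, 0],
])

```text
time: 18.8
tool_pos: [578.9, -117.5, 72.9]
ee_rot: [-1.566, -0.001, 1.854]
ft_force: [-10.5, -1.0, 12.1]
opening: 15.4
```

```bash
python3 f.py
```

```text
18.8 travel 63.22091425776404 push 10.382283801041723 lat 2.017797797627728
```

Call:
servo_tool([
  [-1, 0, 0, -0.03, 0],
  [-1, 0, 0, -0.03, 0],
  [-1, 0, 0, -0.02, 0],
  [-1, 0, 0, 0, 0],
])

```text
time: 19.2
tool_pos: [578.9, -117.4, 72.9]
ee_rot: [-1.564, -0.001, 1.853]
ft_force: [-13.3, -1.2, 13.1]
opening: 15.5
```

```bash
python3 f.py
```

```text
19.2 travel 63.26348144710191 push 13.106194537731692 lat 2.5988736362618816
```

Call:
servo_tool([
  [-1, 0, 0, -0.03, 0],
  [-1, 0, 0, -0.02, 0],
  [-1, 0, 0, 0, 0],
])

```text
time: 19.5
tool_pos: [578.9, -117.4, 72.8]
ee_rot: [-1.563, -0.001, 1.853]
ft_force: [-14.2, -1.1, 14.9]
opening: 15.2
```

```bash
python3 f.py
```

```text
19.5 travel 63.249898099861525 push 13.899817920724338 lat 2.9543997643617232
```

Call:
servo_tool([
  [-1, 0, 0, -0.03, 0],
  [-1, 0, 0, -0.03, 0],
  [-1, 0, 0, -0.02, 0],
  [-1, 0, 0, 0, 0],
  [-1, 0, 0, 0, 0],
])

```text
time: 20.0
tool_pos: [579.0, -117.4, 72.9]
ee_rot: [-1.562, -0.001, 1.853]
ft_force: [-15.9, -2.4, 16.2]
opening: 15.0
```

```bash
python3 f.py
```

```text
20.0 travel 63.28638042926325 push 15.942784486019546 lat 2.128848202711045
```

Call:
servo_tool([
  [-1, 0, 0, -0.03, 0],
  [-1, 0, 0, -0.03, 0],
  [-1, 0, 0, -0.02, 0],
  [-1, 0, 0, 0, 0],
  [-1, 0, 0, 0, 0],
])

```text
time: 20.5
tool_pos: [579.0, -117.4, 72.9]
ee_rot: [-1.56, -0.001, 1.853]
ft_force: [-18.5, -3.1, 17.9]
opening: 15.4
```

```bash
python3 f.py; python3 -c "
from h import *
im=capture('wrist');cv2.imwrite('pics/w5.png',im[:,:,::-1]);im=capture('top');cv2.imwrite('pics/t5.png',im[:,:,::-1])"; python3 f.py
```

```text
20.5 travel 63.30850072464898 push 18.61560132983128 lat 2.1916034008911067
20.6 travel 63.31157880073478 push 18.861065507261387 lat 2.6191190225331837
```

Push is 18.7 N, so about 14.7 N on the hub. Hold, then unload without pulling the jaw.

Call:
servo_tool([
  [-1, 0, 0, 0, 0],
  [-1, 0, 0, 0, 0],
  [-1, 0, 0, 0, 0],
  [-1, 0, 0, 0, 0],
  [-1, 0, 0, 0, 0],
  [-1, 0, 0, 0.05, 0],
  [-1, 0, 0, 0.05, 0],
  [-1, 0, 0, 0.05, 0],
  [-1, 0, 0, 0.05, 0],
  [-1, 0, 0, 0.05, 0],
  [-1, 0, 0, 0.05, 0],
  [-1, 0, 0, 0, 0],
  [-1, 0, 0, 0, 0],
])

```text
time: 21.9
tool_pos: [579.0, -117.4, 72.9]
ee_rot: [-1.566, -0.001, 1.854]
ft_force: [-10.1, -0.5, 10.2]
opening: 14.9
```

```bash
python3 f.py
```

```text
21.9 travel 63.292501617778576 push 9.833448494470385 lat 2.3472991497940683
```

Call:
servo_tool([
  [-1, 0, 0, 0.05, 0],
  [-1, 0, 0, 0.05, 0],
  [-1, 0, 0, 0.05, 0],
  [-1, 0, 0, 0.05, 0],
  [-1, 0, 0, 0, 0],
  [-1, 0, 0, 0, 0],
])

```text
time: 22.5
tool_pos: [578.9, -117.4, 72.9]
ee_rot: [-1.57, -0.001, 1.854]
ft_force: [-3.7, 1.3, 7.2]
opening: 15.0
```

```bash
python3 f.py
```

```text
22.5 travel 63.237291724903244 push 3.1429122313327933 lat 2.3106507854093734
```

Call:
servo_tool([
  [-0.5, 0, 0, 0, 0],
  [-0.2, 0, 0, 0, 0],
  [0.1, 0, 0, 0, 0],
  [0.2, 0, 0, 0, 0],
  [0.2, 0, 0, 0, 0],
  [0.2, 0, -0.5, 0, 0],
  [0.2, 0, -2, 0, 0],
  [0.2, 0, -3, 0, 0],
  [0.2, 0, -3, 0, 0],
  [0.2, 0, -3, 0, 0],
  [0.2, 0, -1.5, 0, 0],
  [0.2, 0, 0, 0.5, 0],
  [0.2, 0, 0, 0, 0],
  [0.2, 0, 0, 0, 0],
])

```text
time: 23.9
tool_pos: [574.0, -119.2, 201.0]
ee_rot: [-1.569, -0.001, 1.854]
ft_force: [-0.6, -0.2, 0.4]
opening: 51.4
```

```bash
python3 - <<'E'
from h import *
p=camera_params("wrist"); im=capture("wrist"); cv2.imwrite("pics/w6.png",im[:,:,::-1]); np.save("w6T.npy",p["T"])
t=capture("top")[170:300,300:420]
plan((500,0),200)
cv2.imwrite("pics/v6.png",np.hstack([im[:, :],cv2.resize(t,(160,173))[np.r_[0:173,np.zeros(307,int)]]])[:,:,::-1])
E
```

```text
t 24.0 pos [ 574.2 -119.2  200.9] rot [-1.569e+00 -1.000e-03  1.854e+00] F [-0.4  0.2  0. ] op 51.2 shift cm [13.51  0.09  3.8 ] turn None
```

View pics/v6.png

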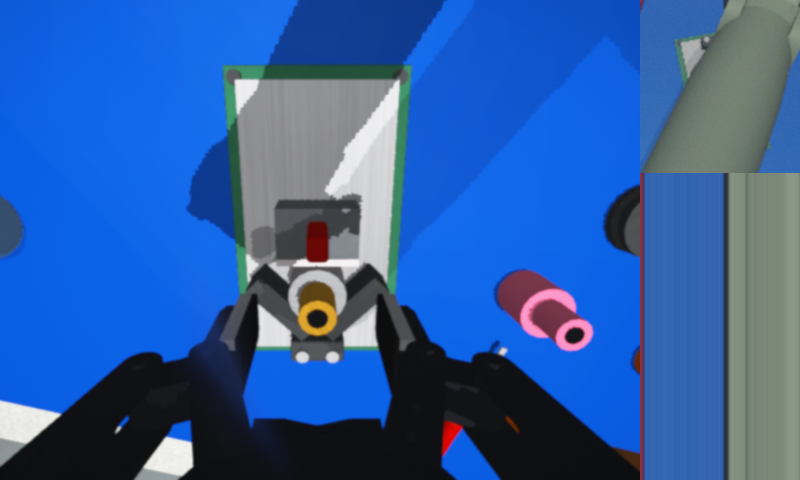

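The wrist view shows the hub upright in the V (neck bore at (317,319)), the jaw's white face (318,264) against its body, and the fingers clear.

```bash
python3 - <<'E'
from h import *
p=camera_params("wrist"); p["T"]=np.load("w6T.npy"); im=cv2.imread("pics/w6.png")[:,:,::-1].copy()
a=np.radians(16.25);u=np.array([np.cos(a),np.sin(a)]);n=np.array([-u[1],u[0]])
m=cut((im.max(2)<45).astype(np.uint8),305,306,331,332); c=cen(m)[:2]; h=ray(p,c,96)[0]
g=mask(im,(45,70,20),(90,255,255)); L=[];R=[];
for r in range(75,230,5):
    k=np.where(g[r,200:430])[0]+200; A=k[k<265];B=k[k>375]
    if len(A) and len(B): L.append((A.min()-.5,r));R.append((B.max()+.5,r))
lat=(np.median(ray(p,L,6)@n)+np.median(ray(p,R,6)@n))/2
col=g[:,318]; top=np.where(col[50:90])[0].min()+50-.5; rear=ray(p,(318,top),6)[0]@u
r=im[250:275,300].astype(int).min(1); w=[i+250 for i in range(25) if r[i]>170]; print("white rows",w)
f=ray(p,(300,w[-1]+.5),52)[0]@u
print("bore",c,"hub lat off",h@n-lat,"hub fixture x",h@u-rear-128,"jaw face x",f-rear-128)
E
```

```text
white rows [260, 261, 262, 263, 264, 265, 266]
bore (316.95927601809956, 318.4027149321267) hub lat off -0.05868750043248383 hub fixture x 58.61001833819489 jaw face x 34.29176523110107
```

```bash
python3 -c "
from plant import manip
print(manip.hand_in())"
```

```text
the job is handed in; nothing more can be done
None
```

The steel hub with the brass neck now stands upright in the V with the jaw closed against it, and I have handed the job in at about 24 s.

- **Placing:** I gripped the hub by its neck and set it down on the bed between the jaw and the V. I lowered it in steps of 0.5 mm or less until the wrist force showed the bed carrying it, then let go.
- **Clamping:** I gripped the red post and slid the jaw in until it stalled. Wrist push then reached 18.6–18.9 N. Taking off about 4 N for jaw friction leaves about 15 N on the hub. I held that for just over 0.5 s, eased the push to about 3 N, opened the fingers and lifted clear.

**Last checks, from the wrist camera:**

| Check | Measured | Expected |
|---|---|---|
| Hub sideways from the fixture's centre line | 0.06 mm | 0 |
| Hub along the fixture's x | 58.6 mm | 59.6 mm |
| Jaw pressing face along x | 34.3 mm | 34.6 mm |

- **Position differences:** The 1 mm gap in hub position and the 0.3 mm gap in the jaw are within camera accuracy of about 2 mm. The jaw's stall, with force rising and no further movement, also points to the hub being home. Measured jaw travel was 63.3 mm, against about 64.6 mm for a jaw starting fully open.
- **Not confirmed:** The hub force is inferred from the wrist force and the nominal 4 N of jaw friction. The tool also pressed down on the post with up to 18 N during the squeeze. The arm blocked the top camera at the end, so I did not recheck the bystanders; none of my moves came near them.

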